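Seal a pipe ring in the gasketed specimen box

ROBOT

A 7-joint arm with a two-finger parallel gripper is mounted at the origin on a cart in front of the work surface, level with it; the furniture and walls round the work are solid. World frame = base frame: x ahead of the robot, y to its left, z up, the work surface at z = 0. Lengths are in m, angles in degrees, forces in N, time in s.
With the tool pointing down it reaches from about 0.425 to 0.875 m from the base axis. Payload 4.7 kg.
Tool frame: the origin (TCP) lies midway between the tips of the shut fingers; the grasp point (between the pads) lies 19 mm behind it; z points along the fingers, y is the line along which they close (so a half turn about z gives the same grasp; the last joint's range is limited). The gripper opens to 87 mm and grips with 3 to 60 N. Pads are 19 mm wide; open, the fingers measure 117 mm over their backs; the gripper's body (75 mm by 190 mm) begins 51 mm behind the grasp point.
Start: joints at [-71.041, 18.392, -4.016, 83.108, 1.295, 78.541, -3.26], TCP at [0.203, 0.618, 0.223] pointing down, gripper open.
Joint ranges: [-163.93, 163.93], [-17.29, 119.83], [-79.2, 71.16], [3.27, 140.29], [-89.18, 269.18], [5.43, 117.66], [-154.24, 154.24]. Speed limits (degrees/s): [147.25, 147.25, 180, 180, 180, 180, 180].

INTERFACE

Orientations are given as [roll, pitch, yaw] about the fixed x, y, z axes, in that order (R = Rz(yaw) Ry(pitch) Rx(roll)).
In Python, from cell import env, viewer, boxes_of, masks_of gives the robot as it stands. The module is installed in compiled form; this text tells all that it offers.
- The arm moves only by the tool apply_moves, never from a script. Its argument "moves" is a list of rows, each a list of 7 numbers: the shift along the tool's x, y, z scaled (see below), then the turn, a rotation vector about the tool's x, y, z scaled (see below), then the opening, from 0 (shut) to 1 (fully open). A call has 1 to 20 rows; each row is the pose to reach, as a shift and turn from the pose commanded when the call began, along the tool's axes at that moment; what a row does not reach only later rows make up. The controller multiplies each number of a shift by 0.2 m and each number of a turn by 1.5 rad. A row lasts 1/10 s, in which the tool goes at most 50 mm and 8.59 degrees, less where a joint would pass 70% of its speed; a pose out of reach is approached as far as the arm can. A call with a number of a shift or a turn outside -1 to 1 is refused whole. A call with a gripper value outside its range is refused whole. The fingers move at their own pace and stop on an object; "grip_force" is the grip in N (left out, the last holds). Time passes only in rows, so rows that repeat a pose let the fingers close. It gives the time, the measured TCP pose, the force, the opening and the grip force at its end, in the units of the state.
- env.get_obs(): the state, without advancing time (a new reading comes with each control period).
- viewer.read_camera(name): name is "scene" or "top"; returns the picture (384x512x3 uint8, red, green, blue); there is no depth.
- viewer.get_calibration(name): a dict with "fov_y" (degrees; the focal length in pixels is half the picture's height over the tangent of half this angle, whatever the lens; pixels are square), "cx", "cy" (the principal point, pixels), "k1" (the pictures are not rectified: a ray, as slopes to the right and down, at radius r is drawn at 1 + k1 r^2 times it, then the intrinsics apply), "position" and "orientation" of the camera in the world. Camera axes: x right, y up, looking along -z (the intrinsics and any distortion apply to the point x, -y, -z); pixel columns grow to the right and rows downward; lengths in m; the calibration is good to about 2 mm. A picture is of the moment at which its call begins. get_calibration takes no time and is no camera call.
- env.sign_off(): hands the job in; it is judged then, once.
Trained networks look in the newest picture that a camera, given by its name, has taken for a name from the list of things; names that differ only in an ending like _2 or _b are one class to them, and where a whole thing is asked for, a point or a joint stands for the part that bears it (a point fixed in the world has none). Each returns a list of dicts, best first, with "conf" (0 to 1); they miss things now and then, are a little off and sometimes report something else, mostly with a low value. They report only what shows in the picture. A call takes as long as a camera call. They do not tell look-alikes from the thing itself.
- boxes_of(camera, target): "location" ([column, row] in pixels, amid what is visible of it).
- masks_of(camera, target): "pixels" (384x512 bool, what is visible of it) and "location" ([column, row] in pixels, amid what is visible of it).
The state is a dict: "time_s": time; "qpos": joint angles; "joint_velocities": joint speeds; "effort": joint torques, N m; "tool_pos": TCP position; "tool_rot": TCP orientation; "force": force on the tool from outside, world axes, zero at the start; "wrist_torque": the same for the moment, N m; "grip_width": finger opening in m; "grasp_force": force on a finger pad.
Only numpy, scipy, OpenCV 4.12 (cv2) and the standard library are available. Lean on these libraries where they do the work, as an engineer would, in place of code of your own. Each camera call takes 0.05 s, during which the arm holds its last target. There are 200 camera calls.

TASK

Lay the short ring of black pipe that lies on the bench to the left of the specimen box in the cradle inside the open box, then swing the lid down and press it against its rubber gasket until the latch catches and the lid stays shut by itself. How far down the catch lies has to be felt, so never lean on the lid with more than 25 N, and leave the things around the box where they are.

Things in the scene. Friction and masses are not known exactly. Their poses are not given: they have to be found in the camera images.
- specimen_box: White open box fixed to the bench, 112 x 140 x 60 mm, walls and floor 7 mm (inside 98 x 126). Origin: centre of its underside; x runs from the latch side (front, facing the robot) to the hinge side, z up; yaw within 0.3 rad of 0. A steel latch, 26 mm wide, stands in the middle of the front, up to 25 mm before the wall and 90 to 105 mm above the bench.
- cradle (a point): Where the ring's centre lies when it rests in the cradle, its axis along the box's y: middle of the box, 32.6 mm above the bench. The cradle is two steel rails on the box floor, 10 mm thick, 34 mm long along y, at x = -17 and +17 mm, tops 16 mm above the bench. Axes as the box.
- pipe_ring: Short ring sawn from black pipe, 45 mm in diameter, 33 mm long along its own y (its axis), 30 g, loose, lying on its round side on the bench left of the box. It can be taken by its two flat ends (33 mm apart along its y). Origin: on its underside, below the middle.
- ring_center (a point): Centre of the pipe ring, 22.5 mm above its underside, on its axis.
- lid_hinge (a point): Middle of the lid's hinge axis (along the box's y), 60 mm behind the box's centre, 72 mm above the bench. Measured from this axis the lid plate spans 8 to 116 mm; at lid angle 0 its underside is 2 mm below the axis, its outer face 6 mm above it. A strike bar 34 mm wide before the plate reaches out to 126 mm.
- lid (a joint): Lid angle, rad: 0 level, growing as it opens up and away from the robot; starts open at 1.62 to 1.90. Aluminium plate 108 x 140 x 8 mm, 150 g; a stiff hinge (0.12 N m friction) keeps it where it is left. It meets the rubber gasket on the box's rim near 0.10. Latched and let go it stays below 0.07; not latched it springs back to 0.09 or more.
- press_pad (a point): Middle of the rubber pad (30 along x, 50 along y, 2 mm high) on the lid's outer face, where to press: 90 mm from the hinge axis, 8 mm above it at angle 0. Moves with the lid; z points out of the face. Pressing down here takes 4 to 6 N as the gasket is met, rises to 8 to 17 N, drops to about 2 to 7 N as the latch catches, then rises fast at a hard stop 1 to 2 mm lower.
- latch (a joint): Angle of the spring pawl, rad: 0 at rest or caught, rising to about 0.1 as the lid's strike bar pushes it outwards, snapping back to 0 as it catches over the bar. Its bracket sits on slotted screws at an unknown height (14 mm of play), so the catch comes anywhere between lid angles of about 0.065 and -0.06 and must be felt.
- sample_jar: Small capped sample jar, 44 mm across, 69 mm high, standing loose on the bench. Origin: underside. Leave it where it is.
- tape_roll: Roll of adhesive tape, 92 mm across, 25 mm high, lying loose. Origin: underside. Leave it where it is.
- marker: Marker pen, 16 x 138 x 18 mm, lying loose along its own y right of the box. Origin: underside. Leave it where it is.
- caliper: Vernier caliper, 70 x 248 x 16 mm, lying loose along its own y at the left. Origin: underside. Leave it where it is.
Not all that is in view belongs to the job. Several things have the shape of the pipe_ring; the one meant has the colours described above.

How it is judged:
By the outcome, as a careful person would: the job done as asked, in the order asked, and still so for the second after the job is handed in, with the robot touching nothing.
It also fails if it takes over 72 s, if anything falls off the work surface, if the arm or the gripper's body presses on something with over 40 N, if the wrist force passes 120 N, or if a joint passes its speed limit or range.

## Working session

There is one attempt and no reset: what is moved stays moved. The work goes in short steps, Python scripts to look and compute and a tool call to move; the robot and the scene stay as the last step left them, time stands still between calls to the robot, and variables do not carry over. Pictures are saved under pics/ and viewed, at most 10 in all, crops included, and the job is handed in when it is done.

Besides the shell and the picture viewer there is one more tool, called after "Emit:" as name(argument=value, ...), one argument or row to a line, values as JSON. apply_moves: Moves the arm, as the interface text tells. Shifts and turns lie within -1 to 1; 1 stands for 0.2 m of shift or 1.5 rad of turn. Its arguments: {"type":"object","properties":{"moves":{"type":"array","items":{"type":"array","items":{"type":"number","minimum":-1,"maximum":1}}},"grip_force":{"type":"number"}},"required":["moves"]}

```bash
mkdir -p pics
cat > h.py <<'E'
import numpy as np, cv2
from scipy.spatial.transform import Rotation as R
from cell import env, viewer, boxes_of, masks_of
def cal(n):
    c=viewer.get_calibration(n); f=192/np.tan(np.radians(c["fov_y"])/2)
    o=np.array(c["orientation"],float)
    M=o if o.shape==(3,3) else R.from_euler('xyz',o,degrees=True).as_matrix()
    return c,f,M,np.array(c["position"])
def proj(n,P):
    c,f,M,t=cal(n); p=(np.atleast_2d(P)-t)@M
    s=np.c_[p[:,0]/-p[:,2],-p[:,1]/-p[:,2]]; r2=(s**2).sum(1,keepdims=True)
    return s*(1+c["k1"]*r2)*f+[c["cx"],c["cy"]]
def back(n,px,z):
    c,f,M,t=cal(n); d=(np.atleast_2d(px).astype(float)-[c["cx"],c["cy"]])/f; s=d.copy()
    for _ in range(30): s=d/(1+c["k1"]*(s**2).sum(1,keepdims=True))
    v=np.c_[s[:,0],-s[:,1],-np.ones(len(s))]@M.T
    return t+v*((z-t[2])/v[:,2])[:,None]
def save(n,im): cv2.imwrite("pics/"+n,im[:,:,::-1])
E
python3 - <<'E'
from h import *
print(viewer.get_calibration("scene"),viewer.get_calibration("top"))
print(env.get_obs())
a=viewer.read_camera("scene");b=viewer.read_camera("top")
save("scene0.png",a);save("top0.png",b)
for n in("scene","top"):
  for t in("pipe_ring","specimen_box","lid","latch","press_pad","sample_jar","tape_roll","marker","caliper"):
    print(n,t,[(np.round(d["location"]),round(d["conf"],2)) for d in boxes_of(n,t)])
E
```

```text
{'fov_y': 52.61695929634326, 'cx': 255.21994201236967, 'cy': 191.12654739095376, 'k1': -0.030566209279359883, 'position': array([-0.04260427, -0.24037889,  0.76980265]), 'orientation': array([ 43.93873378,   0.19553115, -60.90550247])} {'fov_y': 51.61565695692508, 'cx': 256.8073921302614, 'cy': 192.95636661849545, 'k1': -0.012130985922649225, 'position': array([0.4202336 , 0.09385957, 1.24612551]), 'orientation': array([  7.02522313,   1.13959386, -89.54464129])}
{'time_s': 0.0, 'qpos': array([-71.04105055,  18.44010853,  -4.01640798,  83.17525837,
         1.29287522,  78.54005305,  -3.26112271]), 'joint_velocities': array([ 0.01795601,  0.08092119,  0.01022509, -0.0219602 , -0.03240424,
       -0.08354373,  0.10070455]), 'effort': array([-5.37128126e-04, -4.91282344e+01, -4.04102392e-01, -3.12535536e+01,
       -6.37565064e-02,  4.35763830e-02,  1.84482592e-04]), 'tool_pos': array([0.20234434, 0.61711949, 0.2214466 ]), 'tool_rot': array([-1.79889709e+02,  3.37207883e-03,  1.61850096e+02]), 'force': array([0.45302069, 0.44608909, 0.21945423]), 'wrist_torque': array([ 0.02538736,  0.
[... 514 characters left out ...]
ray([283., 191.]), 0.71)]
scene marker [(array([351., 292.]), 0.88), (array([241., 155.]), 0.65)]
scene caliper [(array([118., 182.]), 0.73), (array([285., 194.]), 0.62)]
top pipe_ring [(array([230., 187.]), 0.64), (array([204., 211.]), 0.63), (array([215., 242.]), 0.46)]
top specimen_box [(array([286., 191.]), 0.59), (array([203., 211.]), 0.22)]
top lid [(array([293., 171.]), 0.83), (array([288., 189.]), 0.35)]
top latch [(array([363., 234.]), 0.71)]
top press_pad [(array([292., 170.]), 0.83)]
top sample_jar [(array([228., 157.]), 0.66)]
top tape_roll [(array([167., 164.]), 0.73), (array([286., 190.]), 0.46)]
top marker [(array([366., 235.]), 0.77)]
top caliper [(array([139., 236.]), 0.79)]
```

View pics/scene0.png

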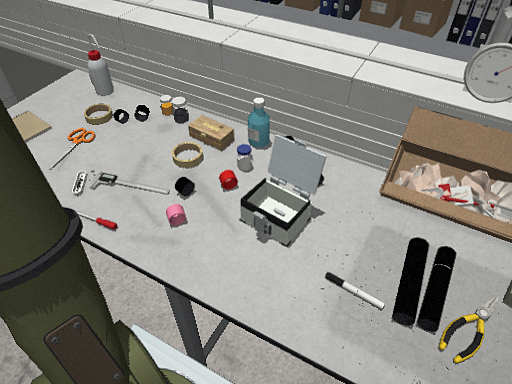

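Run:
```python
import cv2,numpy as np
b=cv2.imread("pics/top0.png")[130:270,120:400]; a=cv2.imread("pics/scene0.png")[140:260,140:340]
cv2.imwrite("pics/topc.png",cv2.resize(b,None,fx=2.85,fy=2.85,interpolation=2))
cv2.imwrite("pics/scenec.png",cv2.resize(a,None,fx=4,fy=4,interpolation=2))
```

```text
(no output)
```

View pics/topc.png

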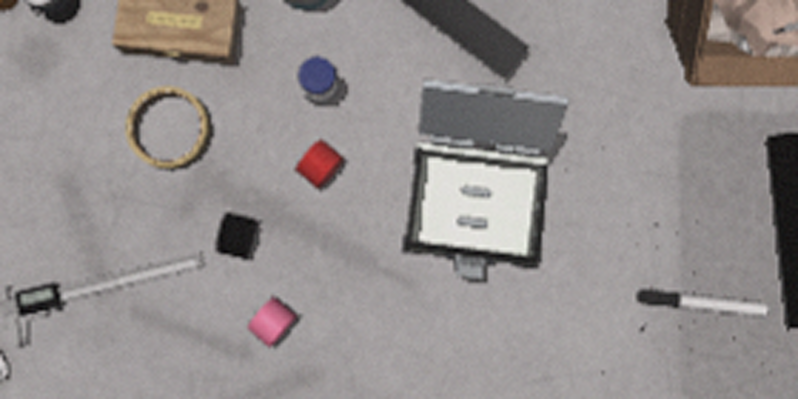

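View pics/scenec.png

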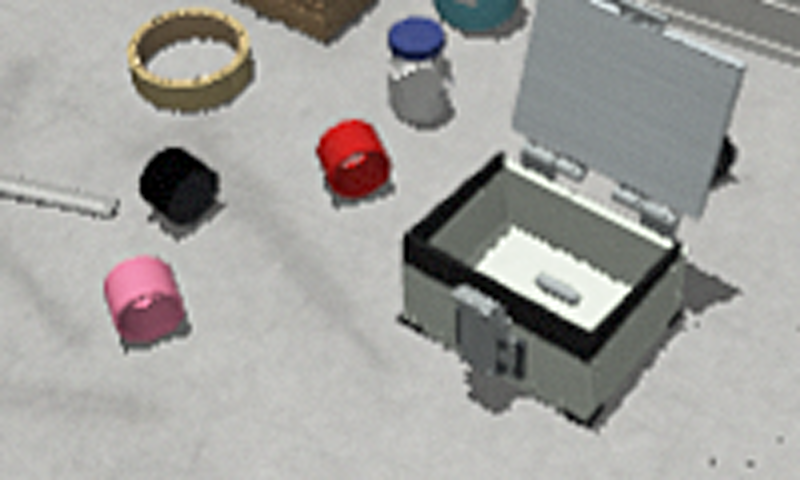

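The black ring shows at scene (185,187), top (204,211). Its look-alikes are the red ring at scene (228,178), top (230,187) and the pink ring at scene (176,214), top (215,242). The task asks for black pipe, so I choose the first, and the close crop confirms its colour. The box is open, with two rail tops near top (287,197) and (286,208).

Run:
```python
from h import *
from scipy.optimize import least_squares, minimize
# box from corners
tc=lambda L:np.array(L)/2.85+[120,130]; sc=lambda L:np.array(L)/4+[140,140]
T=tc([(415,148),(548,160),(540,267),(405,250)]); S=sc([(505,155),(680,245),(590,357),(405,238)])
SB=sc([(683,325),(592,420),(403,318)]); TR=tc([(475,190),(472,222)])
C=np.array([(56,70),(56,-70),(-56,-70),(-56,70)])/1000
def W(p,xy,z):
    c,s=np.cos(p[2]),np.sin(p[2]); xy=np.atleast_2d(xy)
    return np.c_[p[0]+c*xy[:,0]-s*xy[:,1],p[1]+s*xy[:,0]+c*xy[:,1],np.full(len(xy),z)]
def res(p,sep=False):
    r=[proj("top",W(p,C,p[3]))-T,proj("scene",W(p,C,p[3]))-S,proj("scene",W(p,C[1:],0))-SB,2*(proj("top",W(p,[(.017,0),(-.017,0)],.016))-TR)]
    return r if sep else np.vstack(r).ravel()
s=least_squares(res,[.55,.05,0,.065],loss='soft_l1'); print("box",s.x.round(4)); 
for r in res(s.x,True): print(r.round(1).tolist())
print("rails top->",back("top",TR,.016).round(4).tolist())
# ring
a={n:viewer.read_camera(n) for n in("scene","top")}
def hull(n,p):
    t=np.linspace(0,2*np.pi,40); P=[]
    for e in(-.0165,.0165):
        q=W(p,np.c_[.0225*np.cos(t),np.full(40,e)],0); q[:,2]=.0225+.0225*np.sin(t); P.append(q)
    m=np.zeros((384*4,512*4),np.uint8)
    cv2.fillConvexPoly(m,cv2.convexHull(((proj(n,np.vstack(P))+.5)*4).astype(np.int32)),1); return cv2.resize(m.astype(np.float32),(512,384),interpolation=cv2.INTER_AREA)
M={}
for n,px in(("scene",(185,187)),("top",(204,211))):
    d=min(masks_of(n,"pipe_ring"),key=lambda d:np.hypot(*(np.array(d["location"])-px)))
    g=a[n].max(2)<70; k=np.zeros_like(g); k[px[1]-16:px[1]+17,px[0]-16:px[0]+17]=1
    print(n,d["location"],d["pixels"].sum(),back(n,d["location"],.0225).round(4)); M[n]=d["pixels"].astype(np.float32)
x0=back("top",np.array(np.nonzero(M["top"])).mean(1)[::-1],.025)[0]
for ns in(("scene","top"),("top",),("scene",)):
  best=None
  for y in np.radians(range(-90,90,15)):
    f=lambda p:sum(np.abs(hull(n,p)-M[n]).sum() for n in ns)
    r=minimize(f,[x0[0],x0[1],y],method="Nelder-Mead",options=dict(initial_simplex=[[x0[0],x0[1],y],[x0[0]+.006,x0[1],y],[x0[0],x0[1]+.006,y],[x0[0],x0[1],y+.2]],maxiter=80))
    if best is None or r.fun<best.fun: best=r
  print(ns,best.x[:2].round(4),np.degrees(best.x[2]).round(1),best.fun)
```

```text
box [ 0.5421  0.0279 -0.1215  0.0647]
[[0.6, -2.3], [0.2, -0.7], [-1.2, -1.1], [-0.7, -1.2]]
[[-0.0, -1.0], [2.8, -0.3], [0.7, 0.8], [-1.3, 4.1]]
[[-0.5, -3.4], [-1.3, 1.6], [0.0, 1.0]]
[[0.4, 1.0], [-0.1, 0.1]]
rails top-> [[0.5605, 0.0264, 0.016], [0.5254, 0.0297, 0.016]]
scene [184.0, 189.0] 284 [[0.4997 0.2837 0.0225]]
top [201.5, 211.7] 172 [[0.5114 0.2903 0.0225]]
('scene', 'top') [0.5093 0.2881] -13.3 47.75Traceback (most recent call last):
  File "<stdin>", line 35, in <module>
    res = _minimize_neldermead(fun, x0, args, callback, bounds=bounds,
                               **options)
    fxc = func(xc)
    fx = function(np.copy(x), *(wrapper_args + args))
  File "<stdin>", line 34, in <lambda>
  File "<stdin>", line 34, in <genexpr>
  File "<stdin>", line 24, in hull
  File "h.py", line 10, in proj
    c,f,M,t=cal(n); p=(np.atleast_2d(P)-t)@M
            ~~~^^^
  File "h.py", line 5, in cal
    c=viewer.get_calibration(n); f=192/np.tan(np.radians(c["fov_y"])/2)
ValueError: time passes only in moves, steps and waits
```

```bash
sed -i 's/^def cal(n):/import functools\n@functools.cache\ndef cal(n):/' h.py
cat >> h.py <<'E'
def go(p,yaw,pitch=0):
    "row from the measured pose to TCP p, tool down, at world yaw deg (pitch tilts about box y)"
    o=env.get_obs(); A=R.from_euler('xyz',o["tool_rot"],degrees=True)
    B=R.from_euler('xyz',[180,pitch,yaw],degrees=True)
    print("at",o["tool_pos"].round(4),o["tool_rot"].round(2),"F",o["force"].round(2),"t",o["time_s"])
    print("row",(A.inv().apply(np.array(p)-o["tool_pos"])/.2).round(3),((A.inv()*B).as_rotvec()/1.5).round(3))
E
python3 - <<'E'
from h import *
go([.509,.288,.223],166.7)
from h import *
tip=back("top",[191.2,221.2],.01);print(tip)
E
```

```text
at [0.2026 0.6177 0.2226] [179.99   0.   161.85] F [ 0.71 -0.55 -0.07] t 1.2
row [-1.969 -1.089 -0.002] [ 0.     0.    -0.056]
[[0.48243244 0.32380298 0.01      ]]
```

Emit:
apply_moves(
  moves=[
    [-0.22, -0.12, 0, 0, 0, -0.02, 0.6],
    [-0.44, -0.24, 0, 0, 0, -0.04, 0.6],
    [-0.66, -0.36, 0, 0, 0, -0.056, 0.6],
    [-0.88, -0.48, 0, 0, 0, -0.056, 0.6],
    [-0.985, -0.545, 0, 0, 0, -0.056, 0.6],
  ],
  grip_force=12,
)

```text
time_s: 1.7
tool_pos: [0.3602, 0.4483, 0.223]
tool_rot: [-180.0, 0.1, 166.3]
force: [0.0, -0.1, -0.3]
grip_width: 0.0562
grasp_force: 0.0
```

Run:
```python
from h import *
go([.509,.288,.11],166.7)
```

```text
at [0.3602 0.4483 0.223 ] [-1.7997e+02  1.4000e-01  1.6630e+02] F [ 0.02 -0.08 -0.26] t 1.7
row [-0.911 -0.602  0.567] [-0.     0.002 -0.005]
```

Emit:
apply_moves(
  moves=[
    [-0.2, -0.13, 0.06, 0, 0, -0.005, 0.6],
    [-0.4, -0.26, 0.2, 0, 0, -0.005, 0.6],
    [-0.6, -0.4, 0.34, 0, 0, -0.005, 0.6],
    [-0.8, -0.53, 0.48, 0, 0, -0.005, 0.6],
    [-0.91, -0.6, 0.56, 0, 0, -0.005, 0.6],
    [-0.91, -0.6, 0.56, 0, 0, -0.005, 0.6],
    [-0.91, -0.6, 0.56, 0, 0, -0.005, 0.6],
  ],
)

```text
time_s: 2.4
tool_pos: [0.5055, 0.2927, 0.1099]
tool_rot: [-179.9, -0.1, 166.9]
force: [-0.3, 0.0, 1.2]
grip_width: 0.0521
grasp_force: 0.0
```

Run:
```python
from h import *
a=viewer.read_camera("scene");b=viewer.read_camera("top")
go([.509,.288,.010],166.7)
o=env.get_obs()
print(proj("scene",[[.509,.288,.0225],o["tool_pos"]]).round(1),proj("top",[[.509,.288,.0225],o["tool_pos"]]).round(1),o["grip_width"])
s=cv2.resize(a[130:230,130:260],None,fx=3,fy=3,interpolation=2);t=cv2.resize(b[150:250,150:280],None,fx=3,fy=3,interpolation=2)
save("above.png",np.hstack([s,t]))
```

```text
at [0.5047 0.2956 0.1112] [179.92   0.   167.18] F [0.07 0.36 0.55] t 2.5
row [-0.029 -0.033  0.506] [0.001 0.    0.006]
[[184.8 186.3]
 [176.7 161.8]] [[202.2 212.5]
 [194.7 211.7]] 0.05247562685275987
```

View pics/above.png

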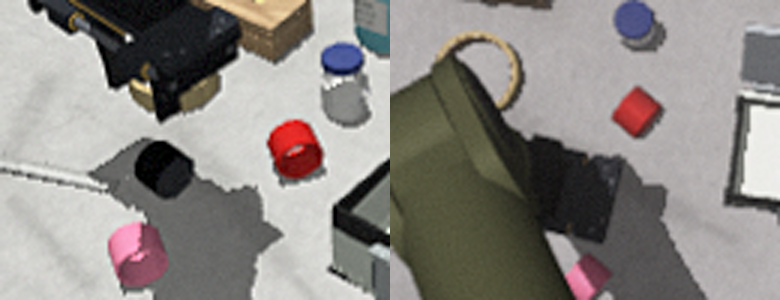

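The scene crop shows the black ring at pixel (184.7,186), where my estimate projects. Both fingers hang above it, and the red and pink rings are clear. I go down now.

Emit:
apply_moves(
  moves=[
    [-0.025, -0.035, 0.12, 0, 0, 0, 0.6],
    [-0.025, -0.035, 0.3, 0, 0, 0, 0.6],
    [-0.025, -0.035, 0.42, 0, 0, 0, 0.6],
    [-0.025, -0.035, 0.5, 0, 0, 0, 0.6],
    [-0.025, -0.035, 0.5, 0, 0, 0, 0.6],
    [-0.025, -0.035, 0.5, 0, 0, 0, 0.6],
  ],
)

```text
time_s: 3.1
tool_pos: [0.5084, 0.2877, 0.0116]
tool_rot: [179.9, 0.0, 167.2]
force: [0.4, 0.2, -0.3]
grip_width: 0.0523
grasp_force: 0.0
```

Run:
```python
from h import *
go([.509,.287,.010],166.7)
```

```text
at [0.5084 0.2877 0.0116] [1.7992e+02 3.0000e-02 1.6722e+02] F [ 0.44  0.19 -0.33] t 3.1
row [-0.004 -0.003  0.008] [0.001 0.    0.006]
```

Emit:
apply_moves(
  moves=[
    [0, 0, 0, 0, 0, 0, 0.2],
    [0, 0, 0, 0, 0, 0, 0.2],
    [0, 0, 0, 0, 0, 0, 0.2],
    [0, 0, 0, 0, 0, 0, 0.2],
    [0, 0, 0, 0, 0, 0, 0.2],
    [0, 0, -0.1, 0, 0, 0, 0.2],
    [0, 0, -0.3, 0, 0, 0, 0.2],
    [0, 0, -0.55, 0, 0, 0, 0.2],
    [0, 0, -0.7, 0, 0, 0, 0.2],
    [0, 0, -0.7, 0, 0, 0, 0.2],
    [0, 0, -0.7, 0, 0, 0, 0.2],
  ],
)

```text
time_s: 4.2
tool_pos: [0.5086, 0.286, 0.1508]
tool_rot: [180.0, 0.0, 167.1]
force: [0.3, 0.9, -1.1]
grip_width: 0.0332
grasp_force: 12.0
```

Run:
```python
from h import *
a=viewer.read_camera("scene");b=viewer.read_camera("top")
go([.5425,.028,.15],173.5)
o=env.get_obs(); print(o["grip_width"],o["grasp_force"],proj("scene",o["tool_pos"]))
p=proj("scene",o["tool_pos"])[0].astype(int)
s=cv2.resize(a[max(p[1]-60,0):p[1]+60,max(p[0]-65,0):p[0]+65],None,fx=3,fy=3,interpolation=2)
t=cv2.resize(b[150:225,245:330],None,fx=4.8,fy=4.8,interpolation=2)[:360]
save("held.png",np.hstack([s,t]))
```

```text
at [0.5074 0.2853 0.1487] [-1.7987e+02 -1.3000e-01  1.6709e+02] F [ 0.67 -0.73 -0.66] t 4.3
row [-0.459 -1.215 -0.004] [-0.001 -0.002 -0.075]
0.03322585595821972 11.994403019125457 [[178.42778626 151.19047483]]
```

View pics/held.png

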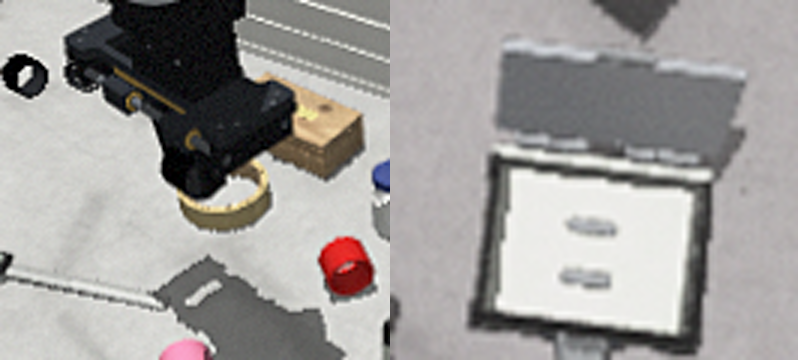

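The ring is held: width 33.2 mm, grip 12 N, and its place on the bench is empty. In the top crop the rail tops lie at about (287.1,197.1) and (285.6,207.9), and the rim corners are sharp, so I use them to refine the box pose.

Run:
```python
from h import *
c=lambda L:(np.array(L)-[390,0])/4.8+[245,150]-.4
q=back("top",c([(490,155),(712,178),(697,350),(472,325)]),.0647); print(q.round(4),q.mean(0))
for a,b in((1,0),(2,3)): v=q[b]-q[a]; print(np.degrees(np.arctan2(-v[0],v[1])),np.linalg.norm(v))
for a,b in((3,0),(2,1)): v=q[b]-q[a]; print(np.degrees(np.arctan2(v[1],v[0])),np.linalg.norm(v))
r=back("top",c([(592,226),(585,278)]),.016); print(r.round(4),r.mean(0))
go([.5425,.028,.15],173.5)
```

```text
[[ 0.5993  0.0928  0.0647]
 [ 0.5855 -0.0458  0.0647]
 [ 0.4782 -0.0356  0.0647]
 [ 0.4927  0.1034  0.0647]] [0.53894462 0.02870015 0.0647    ]
-5.695058906356855 0.1393462630439783
-5.961845395753053 0.1398155315227296
-5.673926782011852 0.10712784043440014
-5.4253966825150295 0.10778004794419517
[[0.5605 0.0264 0.016 ]
 [0.5266 0.0309 0.016 ]] [0.54353697 0.0286629  0.016     ]
at [0.5074 0.2853 0.1487] [-1.7987e+02 -1.3000e-01  1.6709e+02] F [ 0.67 -0.73 -0.66] t 4.3
row [-0.459 -1.215 -0.004] [-0.001 -0.002 -0.075]
```

Emit:
apply_moves(
  moves=[
    [-0.08, -0.24, 0, 0, 0, -0.02, 0.2],
    [-0.16, -0.48, 0, 0, 0, -0.04, 0.2],
    [-0.24, -0.72, 0, 0, 0, -0.06, 0.2],
    [-0.32, -0.9, 0, 0, 0, -0.075, 0.2],
    [-0.37, -0.97, 0, 0, 0, -0.075, 0.2],
    [-0.37, -0.97, 0, 0, 0, -0.075, 0.2],
  ],
)

```text
time_s: 4.9
tool_pos: [0.5369, 0.0762, 0.1489]
tool_rot: [-179.9, -0.1, 173.2]
force: [0.4, -0.4, -0.8]
grip_width: 0.0331
grasp_force: 12.0
```

Run:
```python
from h import *
go([.5425,.028,.12],173.5)
```

```text
at [0.5369 0.0762 0.1489] [-1.7986e+02 -1.3000e-01  1.7317e+02] F [ 0.42 -0.38 -0.76] t 4.9
row [-0.057 -0.236  0.145] [-0.002 -0.001 -0.004]
```

Emit:
apply_moves(
  moves=[
    [-0.057, -0.18, 0, 0, 0, -0.015, 0.2],
    [-0.057, -0.236, 0.06, 0, 0, -0.015, 0.2],
    [-0.057, -0.236, 0.145, 0, 0, -0.015, 0.2],
    [-0.057, -0.236, 0.145, 0, 0, -0.015, 0.2],
    [-0.057, -0.236, 0.145, 0, 0, -0.015, 0.2],
  ],
)

```text
time_s: 5.4
tool_pos: [0.5423, 0.0337, 0.1205]
tool_rot: [-180.0, -0.1, 174.9]
force: [-0.8, -0.3, -0.9]
grip_width: 0.0331
grasp_force: 12.0
```

Run:
```python
from h import *
a=viewer.read_camera("scene")
go([.5425,.0285,.026],174.3)
s=a[110:250,200:360]
save("overbox.png",cv2.resize(s,None,fx=4,fy=4,interpolation=2))
```

```text
at [0.543  0.0337 0.1213] [ 1.7999e+02 -4.0000e-02  1.7493e+02] F [-0.4   1.35  0.4 ] t 5.45
row [-0.    -0.026  0.477] [ 0.    -0.     0.007]
```

View pics/overbox.png

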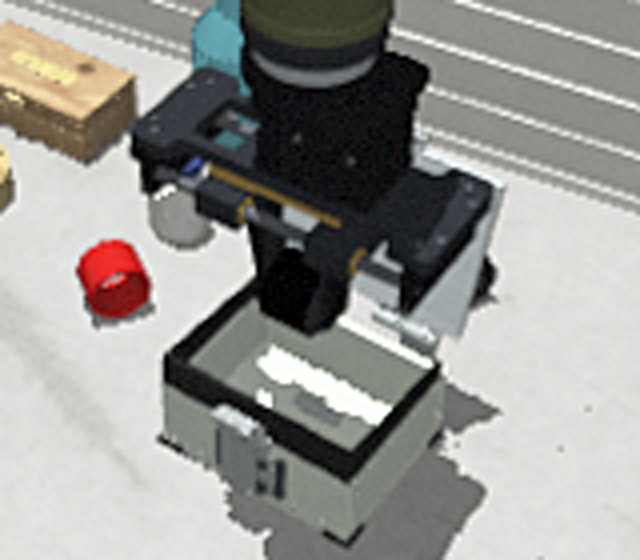

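The picture shows the ring hanging over the middle of the box, with the ring near scene (275,183). The lid stands clear behind the gripper, so I lower it.

Emit:
apply_moves(
  moves=[
    [0, -0.026, 0, 0, 0, 0.007, 0.2],
    [0, -0.026, 0.12, 0, 0, 0.007, 0.2],
    [0, -0.026, 0.27, 0, 0, 0.007, 0.2],
    [0, -0.026, 0.4, 0, 0, 0.007, 0.2],
    [0, -0.026, 0.47, 0, 0, 0.007, 0.2],
    [0, -0.026, 0.47, 0, 0, 0.007, 0.2],
    [0, -0.026, 0.47, 0, 0, 0.007, 0.2],
  ],
)

```text
time_s: 6.15
tool_pos: [0.5437, 0.0271, 0.0285]
tool_rot: [180.0, 0.1, 174.2]
force: [0.2, -0.2, -0.7]
grip_width: 0.0329
grasp_force: 12.0
```

Run:
```python
from h import *
go([.5425,.0285,.0215],174.3)
```

```text
at [0.5437 0.0271 0.0285] [1.7998e+02 8.0000e-02 1.7422e+02] F [ 0.2  -0.23 -0.71] t 6.15
row [0.007 0.007 0.035] [ 0.     0.001 -0.001]
```

Emit:
apply_moves(
  moves=[
    [0.003, 0.005, 0.01, 0, 0, 0, 0.2],
    [0.003, 0.005, 0.02, 0, 0, 0, 0.2],
    [0.003, 0.005, 0.03, 0, 0, 0, 0.2],
    [0.003, 0.005, 0.03, 0, 0, 0, 0.2],
  ],
)

```text
time_s: 6.55
tool_pos: [0.5431, 0.0283, 0.0221]
tool_rot: [180.0, 0.1, 174.2]
force: [1.6, 0.4, 0.5]
grip_width: 0.0333
grasp_force: 12.0
```

Emit:
apply_moves(
  moves=[
    [0, 0, 0.005, 0, 0, 0, 0.2],
    [0, 0, 0.008, 0, 0, 0, 0.2],
    [0, 0, 0.008, 0, 0, 0, 0.2],
  ],
)

```text
time_s: 6.85
tool_pos: [0.5437, 0.0282, 0.0214]
tool_rot: [179.9, 0.1, 174.2]
force: [-0.7, -0.2, 7.9]
grip_width: 0.0332
grasp_force: 12.0
```

Emit:
apply_moves(
  moves=[
    [0, 0, -0.004, 0, 0, 0, 0.6],
    [0, 0, -0.004, 0, 0, 0, 0.6],
    [0, 0, -0.004, 0, 0, 0, 0.6],
    [0, 0, -0.1, 0, 0, 0, 0.6],
    [0, 0, -0.3, 0, 0, 0, 0.6],
    [0, 0, -0.55, 0, 0, 0, 0.6],
    [0, 0, -0.8, 0, 0, 0, 0.4],
    [0, 0, -1, 0, 0, 0, 0.2],
    [0, 0, -1, 0, 0, 0, 0],
    [0, 0, -1, 0, 0, 0, 0],
  ],
)

```text
time_s: 7.85
tool_pos: [0.5426, 0.0282, 0.2206]
tool_rot: [180.0, 0.1, 174.2]
force: [-0.4, -0.7, 0.1]
grip_width: 0.0281
grasp_force: 0.0
```

Run:
```python
from h import *
a=viewer.read_camera("scene");b=viewer.read_camera("top")
o=env.get_obs(); print(o["tool_pos"],o["tool_rot"])
s=cv2.resize(a[90:260,210:350],None,fx=3,fy=3,interpolation=2)
t=cv2.resize(b[120:240,230:345],None,fx=3,fy=3,interpolation=2)
t=np.vstack([t,np.zeros((s.shape[0]-t.shape[0],t.shape[1],3),np.uint8)])
save("placed.png",np.hstack([s,t]))
for n in("scene","top"):
  for k in("pipe_ring","lid"): print(n,k,[(d["location"],d["conf"]) for d in boxes_of(n,k)])
print(proj("scene",[.5425,.0285,.0326]),proj("top",[.5425,.0285,.0326]))
# predicted lid far edge in scene as function of angle
y=np.radians(-5.7);ex=np.array([np.cos(y),np.sin(y),0]);ey=np.array([-np.sin(y),np.cos(y),0])
H=np.array([.5425,.0285,.072])+.06*ex
for th in(1.6,1.7,1.8,1.9):
  e=H+.116*(-np.cos(th)*ex+np.sin(th)*np.array([0,0,1]))-.002*(np.sin(th)*ex+np.cos(th)*np.array([0,0,1]))
  print(th,proj("scene",[e+.07*ey,e-.07*ey]).round(1).tolist(),((proj("scene",[e+.07*ey,e-.07*ey])-[210,90])*3).round().tolist())
```

```text
[0.5412768  0.0280473  0.21828656] [-1.79961394e+02 -1.57223030e-01  1.74228183e+02]
scene pipe_ring [([227.8, 179.0], 0.85), ([280.0, 209.3], 0.63), ([175.5, 216.1], 0.55)]
scene lid [([299.0, 170.3], 0.6)]
top pipe_ring [([229.1, 188.1], 0.64), ([210.6, 244.2], 0.58), ([269.7, 202.6], 0.58)]
top lid []
[[275.93079165 210.65960853]] [[286.29554981 201.88974702]]
1.6 [[267.4, 139.3], [319.4, 161.5]] [[172.0, 148.0], [328.0, 215.0]]
1.7 [[270.0, 137.1], [321.8, 159.0]] [[180.0, 141.0], [335.0, 207.0]]
1.8 [[272.6, 135.3], [324.0, 156.8]] [[188.0, 136.0], [342.0, 201.0]]
1.9 [[275.1, 133.9], [326.1, 155.2]] [[195.0, 132.0], [348.0, 196.0]]
```

View pics/placed.png

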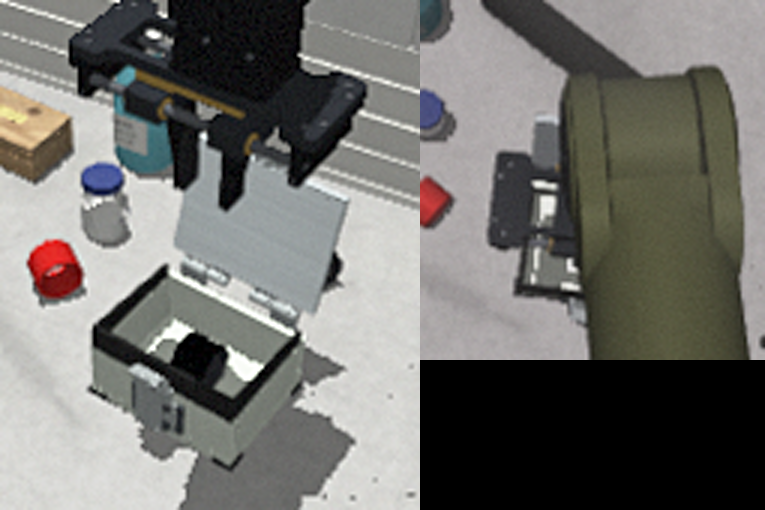

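The ring lies in the cradle at scene (277,209), as expected. The lid's right top corner at about (326,156) puts the lid angle near 1.87. I go over and behind the lid with the fingers shut.

```bash
cat >> h.py <<'E'
BY=np.radians(-5.7); EX=np.array([np.cos(BY),np.sin(BY),0]); EY=np.array([-np.sin(BY),np.cos(BY),0]); EZ=np.array([0,0,1.])
BC=np.array([.5425,.0285,0])
def bx(x,y,z): return BC+x*EX+y*EY+z*EZ
def tcp(th,r,c=0.,w=.0095):
    "box x,z of TCP with lower front finger corner on the outer face (pad top) at r, clearance c"
    n=np.array([np.sin(th),np.cos(th)]); q=np.array([.06,.072])+r*np.array([-np.cos(th),np.sin(th)])+(.008+c)*n
    return q[0]+w,q[1]
E
python3 - <<'E'
from h import *
go(bx(.130,0,.225),174.3)
print(back("scene",[258,148],0),back("top",[290,143],0),back("scene",[320,180],0.03))
E
```

```text
at [0.5416 0.028  0.2185] [-1.7995e+02 -1.5000e-01  1.7422e+02] F [-0.2   0.47  1.  ] t 8.15
row [-0.654  0.004 -0.034] [-0.001 -0.002 -0.001]
[[0.7698637  0.20492743 0.        ]] [[0.73568782 0.01464207 0.        ]] [[ 0.701052   -0.02538852  0.03      ]]
```

Emit:
apply_moves(
  moves=[
    [0, 0, -0.1, 0, 0, 0, 0],
    [-0.1, 0, -0.1, 0, 0, 0, 0],
    [-0.3, 0, -0.1, 0, 0, 0, 0],
    [-0.5, 0, -0.1, 0, 0, 0, 0],
    [-0.65, 0, -0.06, 0, 0, 0, 0],
    [-0.66, 0, -0.03, 0, 0, 0, 0],
    [-0.66, 0, -0.03, 0, 0, 0, 0],
  ],
)

```text
time_s: 8.85
tool_pos: [0.6727, 0.0146, 0.2231]
tool_rot: [-179.9, -0.3, 174.2]
force: [-0.2, -0.1, -0.8]
grip_width: 0.0004
grasp_force: 0.0
```

Run:
```python
from h import *
a=viewer.read_camera("scene")
go(bx(.130,0,.165),174.3)
o=env.get_obs();print(o["grip_width"])
save("behind.png",cv2.resize(a[80:260,210:370],None,fx=3,fy=3,interpolation=2))
```

```text
at [0.6725 0.0147 0.2244] [-179.96   -0.19  174.21] F [-0.15 -0.45  0.79] t 8.9
row [0.003 0.004 0.297] [-0.    -0.002 -0.001]
0.00035543510037377947
```

View pics/behind.png

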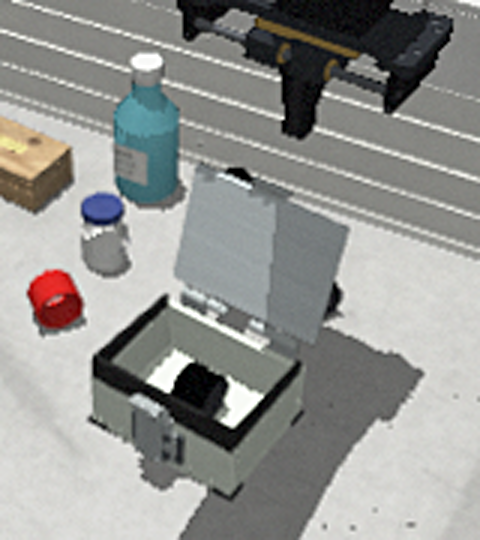

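Emit:
apply_moves(
  moves=[
    [0, 0, 0.1, 0, 0, 0, 0],
    [0, 0, 0.2, 0, 0, 0, 0],
    [0, 0, 0.27, 0, 0, 0, 0],
    [0, 0, 0.27, 0, 0, 0, 0],
  ],
)

```text
time_s: 9.3
tool_pos: [0.6716, 0.0152, 0.1702]
tool_rot: [-180.0, -0.2, 174.2]
force: [-1.6, 0.1, -0.2]
grip_width: 0.0005
grasp_force: 0.0
```

Run:
```python
from h import *
o=env.get_obs(); p=o["tool_pos"]-BC; x0,y0,z0=p@EX,p@EY,p[2]; print(x0,y0,z0,o["tool_rot"],o["force"])
print("y",-y0/.2)
for th in np.arange(1.9,0.15,-.1):
    x,z=tcp(th,.1 if th>.6 else .097); print(round(th,2),round(-(x-x0)/.2,3),round(-(z-z0)/.2,3))
```

```text
0.12982246806034545 -0.0003968951814198239 0.17022255758996346 [-179.99903384   -0.21195521  174.24399096] [-1.57996716  0.10984116 -0.19391334]
y 0.001984475907099119
1.9 0.102 0.031
1.8 0.149 0.013
1.7 0.198 0.0
1.6 0.247 -0.008
1.5 0.297 -0.01
1.4 0.347 -0.008
1.3 0.397 -0.001
1.2 0.446 0.011
1.1 0.493 0.027
1.0 0.538 0.049
0.9 0.581 0.075
0.8 0.621 0.105
0.7 0.658 0.138
0.6 0.679 0.184
0.5 0.708 0.223
0.4 0.733 0.265
0.3 0.753 0.31
0.2 0.769 0.356
```

Emit:
apply_moves(
  moves=[
    [0.05, 0, 0.02, 0, 0, 0, 0],
    [0.1, 0, 0.02, 0, 0, 0, 0],
    [0.125, 0, 0.015, 0, 0, 0, 0],
    [0.15, 0, 0.012, 0, 0, 0, 0],
    [0.175, 0, 0.006, 0, 0, 0, 0],
    [0.2, 0, 0, 0, 0, 0, 0],
    [0.225, 0, -0.004, 0, 0, 0, 0],
    [0.247, 0, -0.008, 0, 0, 0, 0],
    [0.272, 0, -0.01, 0, 0, 0, 0],
    [0.297, 0, -0.01, 0, 0, 0, 0],
    [0.322, 0, -0.009, 0, 0, 0, 0],
    [0.347, 0, -0.008, 0, 0, 0, 0],
    [0.372, 0, -0.005, 0, 0, 0, 0],
    [0.397, 0, 0, 0, 0, 0, 0],
    [0.42, 0, 0.006, 0, 0, 0, 0],
    [0.446, 0, 0.011, 0, 0, 0, 0],
    [0.47, 0, 0.019, 0, 0, 0, 0],
    [0.493, 0, 0.027, 0, 0, 0, 0],
    [0.515, 0, 0.038, 0, 0, 0, 0],
    [0.538, 0, 0.049, 0, 0, 0, 0],
  ],
)

```text
time_s: 11.3
tool_pos: [0.5662, 0.0256, 0.162]
tool_rot: [180.0, -0.0, 174.2]
force: [1.2, 0.4, 1.2]
grip_width: 0.0001
grasp_force: 0.4
```

Run:
```python
from h import *
a=viewer.read_camera("scene")
save("mid.png",cv2.resize(a[80:260,210:370],None,fx=3,fy=3,interpolation=2))
o=env.get_obs(); p=o["tool_pos"]-BC; x0,y0,z0=p@EX,p@EY,p[2]; print(x0,y0,z0,o["tool_rot"],o["force"])
for th in np.arange(1,0.05,-.1):
    x,z=tcp(th,.1 if th>.6 else .098); print(round(th,2),round(-(x-x0)/.2,3),round(-(z-z0)/.2,3))
```

```text
0.022932973387211272 -0.00050339424110328 0.1615409476531153 [-1.79997228e+02 -8.61276836e-02  1.74228410e+02] [-0.06675177  0.33262248 -0.3079918 ]
1.0 0.004 0.005
0.9 0.047 0.031
0.8 0.087 0.061
0.7 0.124 0.095
0.6 0.157 0.132
0.5 0.178 0.178
0.4 0.203 0.22
0.3 0.223 0.265
0.2 0.239 0.311
0.1 0.251 0.359
```

View pics/mid.png

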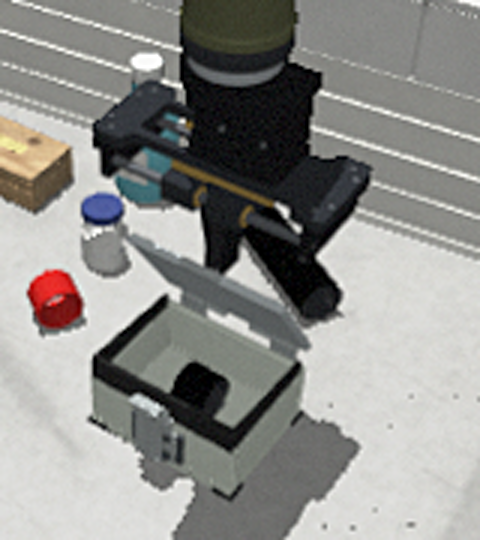

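The lid follows the fingers and stands at about 1.0 rad (plate near scene (283,176)). The ring is undisturbed, so I carry on slowly.

Emit:
apply_moves(
  moves=[
    [0.025, 0, 0.018, 0, 0, 0, 0],
    [0.047, 0, 0.031, 0, 0, 0, 0],
    [0.067, 0, 0.046, 0, 0, 0, 0],
    [0.087, 0, 0.061, 0, 0, 0, 0],
    [0.106, 0, 0.078, 0, 0, 0, 0],
    [0.124, 0, 0.095, 0, 0, 0, 0],
    [0.14, 0, 0.113, 0, 0, 0, 0],
    [0.155, 0, 0.132, 0, 0, 0, 0],
    [0.167, 0, 0.155, 0, 0, 0, 0],
    [0.178, 0, 0.178, 0, 0, 0, 0],
    [0.191, 0, 0.199, 0, 0, 0, 0],
    [0.203, 0, 0.22, 0, 0, 0, 0],
    [0.213, 0, 0.243, 0, 0, 0, 0],
    [0.223, 0, 0.265, 0, 0, 0, 0],
    [0.231, 0, 0.287, 0, 0, 0, 0],
    [0.236, 0, 0.3, 0, 0, 0, 0],
    [0.236, 0, 0.3, 0, 0, 0, 0],
  ],
)

```text
time_s: 13.05
tool_pos: [0.5192, 0.0303, 0.1017]
tool_rot: [-180.0, -0.0, 174.2]
force: [-0.7, 1.2, -0.6]
grip_width: 0.0006
grasp_force: 0.0
```

Run:
```python
from h import *
o=env.get_obs(); p=o["tool_pos"]-BC; print(p@EX,p@EY,p[2],o["tool_rot"],o["force"],o["time_s"])
for th in (.2,.15,.1,.05,0,-.05): print(th,tcp(th,.098))
```

```text
-0.023328155710255795 -0.000489435446745503 0.10167802229755897 [-1.79985248e+02 -4.29158630e-02  1.74226049e+02] [-0.67846298  1.24650749 -0.56966493] 13.05
0.2 (np.float64(-0.024957169982081195), np.float64(0.09931012704064593))
0.15 (np.float64(-0.026204060577943347), np.float64(0.09455510560590105))
0.1 (np.float64(-0.02721174086407191), np.float64(0.08974370815361336))
0.05 (np.float64(-0.027977692164541268), np.float64(0.08488796067168619))
0 (np.float64(-0.028500000000000004), np.float64(0.07999999999999999))
-0.05 (np.float64(-0.028777358872872125), np.float64(0.07509204349463325))
```

Emit:
apply_moves(
  moves=[
    [0.005, 0, 0.01, 0, 0, 0, 0],
    [0.008, 0, 0.02, 0, 0, 0, 0],
    [0.012, 0, 0.03, 0, 0, 0, 0],
    [0.014, 0, 0.04, 0, 0, 0, 0],
    [0.015, 0, 0.045, 0, 0, 0, 0],
    [0.015, 0, 0.045, 0, 0, 0, 0],
  ],
)

```text
time_s: 13.65
tool_pos: [0.5165, 0.0307, 0.093]
tool_rot: [-180.0, -0.0, 174.2]
force: [0.7, 0.1, -0.1]
grip_width: 0.0
grasp_force: 0.0
```

Emit:
apply_moves(
  moves=[
    [0, 0, 0.005, 0, 0, 0, 0],
    [0, 0, 0.01, 0, 0, 0, 0],
    [0, 0, 0.01, 0, 0, 0, 0],
  ],
)

```text
time_s: 13.95
tool_pos: [0.5165, 0.0307, 0.091]
tool_rot: [180.0, -0.0, 174.2]
force: [0.0, -0.4, -0.4]
grip_width: 0.0006
grasp_force: 0.0
```

Emit:
apply_moves(
  moves=[
    [0, 0, 0.003, 0, 0, 0, 0],
    [0, 0, 0.006, 0, 0, 0, 0],
    [0, 0, 0.006, 0, 0, 0, 0],
  ],
)

```text
time_s: 14.25
tool_pos: [0.5167, 0.0307, 0.0901]
tool_rot: [180.0, 0.0, 174.2]
force: [-1.4, -0.6, 1.2]
grip_width: 0.0005
grasp_force: 0.7
```

Emit:
apply_moves(
  moves=[
    [0, 0, 0.003, 0, 0, 0, 0],
    [0, 0, 0.005, 0, 0, 0, 0],
    [0, 0, 0.005, 0, 0, 0, 0],
  ],
)

```text
time_s: 14.55
tool_pos: [0.5166, 0.0307, 0.0892]
tool_rot: [180.0, -0.0, 174.2]
force: [-2.2, -0.2, 4.5]
grip_width: 0.0005
grasp_force: 2.1
```

Gasket met at z≈0.0895, as expected. I feel on in small steps.

Emit:
apply_moves(
  moves=[
    [0, 0, 0.003, 0, 0, 0, 0],
    [0, 0, 0.004, 0, 0, 0, 0],
    [0, 0, 0.004, 0, 0, 0, 0],
  ],
)

```text
time_s: 14.85
tool_pos: [0.5164, 0.0308, 0.0883]
tool_rot: [180.0, -0.0, 174.2]
force: [-2.5, 0.3, 5.7]
grip_width: 0.0004
grasp_force: 2.8
```

Emit:
apply_moves(
  moves=[
    [0, 0, 0.003, 0, 0, 0, 0],
    [0, 0, 0.004, 0, 0, 0, 0],
    [0, 0, 0.004, 0, 0, 0, 0],
  ],
)

```text
time_s: 15.15
tool_pos: [0.5164, 0.0308, 0.0879]
tool_rot: [180.0, -0.0, 174.2]
force: [-4.2, 0.7, 8.1]
grip_width: 0.0008
grasp_force: 4.1
```

Emit:
apply_moves(
  moves=[
    [0, 0, 0.003, 0, 0, 0, 0],
    [0, 0, 0.004, 0, 0, 0, 0],
    [0, 0, 0.004, 0, 0, 0, 0],
  ],
)

```text
time_s: 15.45
tool_pos: [0.5163, 0.0308, 0.0873]
tool_rot: [180.0, -0.1, 174.2]
force: [-5.6, -0.1, 8.6]
grip_width: 0.0005
grasp_force: 4.8
```

Emit:
apply_moves(
  moves=[
    [0.003, 0, 0.002, 0, 0, 0, 0],
    [0.004, 0, 0.003, 0, 0, 0, 0],
    [0.004, 0, 0.003, 0, 0, 0, 0],
  ],
)

```text
time_s: 15.75
tool_pos: [0.5162, 0.0308, 0.087]
tool_rot: [180.0, 0.0, 174.2]
force: [-3.3, -0.4, 10.5]
grip_width: 0.0005
grasp_force: 5.0
```

Emit:
apply_moves(
  moves=[
    [0.001, 0, 0.002, 0, 0, 0, 0],
    [0.002, 0, 0.003, 0, 0, 0, 0],
    [0.002, 0, 0.003, 0, 0, 0, 0],
  ],
)

```text
time_s: 16.05
tool_pos: [0.5161, 0.0308, 0.0866]
tool_rot: [180.0, 0.1, 174.2]
force: [-2.9, -1.4, 10.5]
grip_width: 0.0005
grasp_force: 5.1
```

Emit:
apply_moves(
  moves=[
    [0.001, 0, 0.002, 0, 0, 0, 0],
    [0.001, 0, 0.003, 0, 0, 0, 0],
    [0.001, 0, 0.003, 0, 0, 0, 0],
  ],
)

```text
time_s: 16.35
tool_pos: [0.5161, 0.0308, 0.0861]
tool_rot: [180.0, 0.1, 174.2]
force: [-3.6, 0.3, 10.9]
grip_width: 0.0007
grasp_force: 5.3
```

Emit:
apply_moves(
  moves=[
    [0.001, 0, 0.002, 0, 0, 0, 0],
    [0.002, 0, 0.003, 0, 0, 0, 0],
    [0.002, 0, 0.003, 0, 0, 0, 0],
  ],
)

```text
time_s: 16.65
tool_pos: [0.516, 0.0308, 0.0857]
tool_rot: [180.0, 0.1, 174.2]
force: [-3.3, -1.3, 9.8]
grip_width: 0.0004
grasp_force: 5.4
```

Emit:
apply_moves(
  moves=[
    [0.001, 0, 0.002, 0, 0, 0, 0],
    [0.001, 0, 0.003, 0, 0, 0, 0],
    [0.001, 0, 0.003, 0, 0, 0, 0],
  ],
)

```text
time_s: 16.95
tool_pos: [0.5159, 0.0308, 0.0852]
tool_rot: [180.0, 0.1, 174.2]
force: [-3.2, -1.0, 12.1]
grip_width: 0.0006
grasp_force: 5.8
```

Emit:
apply_moves(
  moves=[
    [0.001, 0, 0.002, 0, 0, 0, 0],
    [0.001, 0, 0.003, 0, 0, 0, 0],
    [0.001, 0, 0.003, 0, 0, 0, 0],
  ],
)

```text
time_s: 17.25
tool_pos: [0.5159, 0.0308, 0.0847]
tool_rot: [180.0, 0.2, 174.2]
force: [-2.0, -0.6, 12.7]
grip_width: 0.0002
grasp_force: 6.0
```

Emit:
apply_moves(
  moves=[
    [0.001, 0, 0.002, 0, 0, 0, 0],
    [0.001, 0, 0.003, 0, 0, 0, 0],
    [0.001, 0, 0.003, 0, 0, 0, 0],
  ],
)

```text
time_s: 17.55
tool_pos: [0.5158, 0.0308, 0.0842]
tool_rot: [180.0, 0.2, 174.2]
force: [-2.7, -0.9, 13.1]
grip_width: 0.0003
grasp_force: 6.2
```

Emit:
apply_moves(
  moves=[
    [0.001, 0, 0.002, 0, 0, 0, 0],
    [0.001, 0, 0.003, 0, 0, 0, 0],
    [0.001, 0, 0.003, 0, 0, 0, 0],
  ],
)

```text
time_s: 17.85
tool_pos: [0.5158, 0.0309, 0.0838]
tool_rot: [179.9, 0.2, 174.2]
force: [-3.1, 0.4, 13.3]
grip_width: 0.0008
grasp_force: 6.7
```

Emit:
apply_moves(
  moves=[
    [0, 0, 0.002, 0, 0, 0, 0],
    [0, 0, 0.003, 0, 0, 0, 0],
    [0, 0, 0.003, 0, 0, 0, 0],
  ],
)

```text
time_s: 18.15
tool_pos: [0.5157, 0.0309, 0.0832]
tool_rot: [179.9, 0.2, 174.2]
force: [-2.9, -0.7, 13.1]
grip_width: 0.0004
grasp_force: 6.7
```

Emit:
apply_moves(
  moves=[
    [0, 0, 0.002, 0, 0, 0, 0],
    [0, 0, 0.003, 0, 0, 0, 0],
    [0, 0, 0.003, 0, 0, 0, 0],
  ],
)

```text
time_s: 18.45
tool_pos: [0.5156, 0.0309, 0.082]
tool_rot: [180.0, 0.2, 174.2]
force: [-1.2, -0.4, 8.6]
grip_width: 0.0008
grasp_force: 4.6
```

Emit:
apply_moves(
  moves=[
    [0, 0, 0.002, 0, 0, 0, 0],
    [0, 0, 0.003, 0, 0, 0, 0],
    [0, 0, 0.003, 0, 0, 0, 0],
  ],
)

```text
time_s: 18.75
tool_pos: [0.5154, 0.0309, 0.0811]
tool_rot: [180.0, 0.2, 174.2]
force: [-1.4, -0.7, 8.7]
grip_width: 0.0008
grasp_force: 4.1
```

Emit:
apply_moves(
  moves=[
    [0, 0, 0.001, 0, 0, 0, 0],
    [0, 0, 0.002, 0, 0, 0, 0],
    [0, 0, 0.002, 0, 0, 0, 0],
  ],
)

```text
time_s: 19.05
tool_pos: [0.5154, 0.0309, 0.0807]
tool_rot: [180.0, 0.2, 174.2]
force: [-1.4, -0.1, 8.5]
grip_width: 0.0002
grasp_force: 4.2
```

Emit:
apply_moves(
  moves=[
    [0, 0, 0.001, 0, 0, 0, 0],
    [0, 0, 0.002, 0, 0, 0, 0],
    [0, 0, 0.002, 0, 0, 0, 0],
  ],
)

```text
time_s: 19.35
tool_pos: [0.5154, 0.0309, 0.0804]
tool_rot: [180.0, 0.2, 174.2]
force: [-0.8, 0.0, 9.3]
grip_width: 0.0004
grasp_force: 4.4
```

Emit:
apply_moves(
  moves=[
    [0, 0, 0.001, 0, 0, 0, 0],
    [0, 0, 0.002, 0, 0, 0, 0],
    [0, 0, 0.002, 0, 0, 0, 0],
  ],
)

```text
time_s: 19.65
tool_pos: [0.5153, 0.0309, 0.08]
tool_rot: [180.0, 0.2, 174.2]
force: [-1.8, 0.0, 9.1]
grip_width: 0.0004
grasp_force: 4.4
```

Emit:
apply_moves(
  moves=[
    [0, 0, 0.001, 0, 0, 0, 0],
    [0, 0, 0.002, 0, 0, 0, 0],
    [0, 0, 0.002, 0, 0, 0, 0],
  ],
)

```text
time_s: 19.95
tool_pos: [0.5153, 0.0309, 0.0795]
tool_rot: [180.0, 0.1, 174.2]
force: [-1.9, -0.0, 8.8]
grip_width: 0.0003
grasp_force: 4.3
```

Emit:
apply_moves(
  moves=[
    [0, 0, 0.001, 0, 0, 0, 0],
    [0, 0, 0.002, 0, 0, 0, 0],
    [0, 0, 0.002, 0, 0, 0, 0],
  ],
)

```text
time_s: 20.25
tool_pos: [0.5152, 0.0309, 0.0789]
tool_rot: [180.0, 0.1, 174.2]
force: [-1.6, -1.0, 7.0]
grip_width: 0.0004
grasp_force: 3.6
```

Emit:
apply_moves(
  moves=[
    [0, 0, 0.001, 0, 0, 0, 0],
    [0, 0, 0.002, 0, 0, 0, 0],
    [0, 0, 0.002, 0, 0, 0, 0],
  ],
)

```text
time_s: 20.55
tool_pos: [0.5152, 0.0309, 0.0782]
tool_rot: [180.0, 0.1, 174.2]
force: [-0.7, -1.2, 5.9]
grip_width: 0.0001
grasp_force: 3.0
```

Emit:
apply_moves(
  moves=[
    [0, 0, 0.001, 0, 0, 0, 0],
    [0, 0, 0.002, 0, 0, 0, 0],
    [0, 0, 0.002, 0, 0, 0, 0],
  ],
)

```text
time_s: 20.85
tool_pos: [0.5152, 0.0309, 0.0781]
tool_rot: [180.0, 0.1, 174.2]
force: [-0.7, -0.5, 6.9]
grip_width: 0.0003
grasp_force: 3.8
```

Emit:
apply_moves(
  moves=[
    [0, 0, 0.001, 0, 0, 0, 0],
    [0, 0, 0.002, 0, 0, 0, 0],
    [0, 0, 0.002, 0, 0, 0, 0],
  ],
)

```text
time_s: 21.15
tool_pos: [0.5152, 0.0309, 0.0779]
tool_rot: [180.0, 0.1, 174.2]
force: [-1.5, -0.2, 9.4]
grip_width: 0.0004
grasp_force: 4.5
```

Emit:
apply_moves(
  moves=[
    [0, 0, 0.001, 0, 0, 0, 0],
    [0, 0, 0.002, 0, 0, 0, 0],
    [0, 0, 0.002, 0, 0, 0, 0],
  ],
)

```text
time_s: 21.45
tool_pos: [0.5151, 0.0309, 0.0775]
tool_rot: [180.0, 0.1, 174.2]
force: [-2.4, 0.0, 8.4]
grip_width: 0.001
grasp_force: 4.7
```

Emit:
apply_moves(
  moves=[
    [0, 0, 0.001, 0, 0, 0, 0],
    [0, 0, 0.002, 0, 0, 0, 0],
    [0, 0, 0.002, 0, 0, 0, 0],
  ],
)

```text
time_s: 21.75
tool_pos: [0.5152, 0.0309, 0.0772]
tool_rot: [180.0, 0.1, 174.2]
force: [-2.8, -1.3, 9.7]
grip_width: 0.0005
grasp_force: 4.8
```

Emit:
apply_moves(
  moves=[
    [0, 0, 0.001, 0, 0, 0, 0],
    [0, 0, 0.002, 0, 0, 0, 0],
    [0, 0, 0.002, 0, 0, 0, 0],
  ],
)

```text
time_s: 22.05
tool_pos: [0.5151, 0.0309, 0.077]
tool_rot: [180.0, 0.1, 174.2]
force: [-3.6, -0.8, 10.8]
grip_width: 0.0004
grasp_force: 5.6
```

Force is climbing again after the dip to 5.9 N, so I back off a little to see whether the lid follows.

Emit:
apply_moves(
  moves=[
    [0, 0, -0.005, 0, 0, 0, 0],
    [0, 0, -0.01, 0, 0, 0, 0],
    [0, 0, -0.015, 0, 0, 0, 0],
    [0, 0, -0.02, 0, 0, 0, 0],
    [0, 0, -0.02, 0, 0, 0, 0],
  ],
)

```text
time_s: 22.55
tool_pos: [0.5139, 0.031, 0.0792]
tool_rot: [-180.0, -0.0, 174.2]
force: [0.3, 0.0, -0.0]
grip_width: 0.0006
grasp_force: 0.0
```

Emit:
apply_moves(
  moves=[
    [0, 0, -0.05, 0, 0, 0, 0],
    [0, 0, -0.2, 0, 0, 0, 0],
    [0, 0, -0.4, 0, 0, 0, 0],
    [0, 0, -0.65, 0, 0, 0, 0],
    [0, 0, -0.9, 0, 0, 0, 0],
    [0, 0, -1, 0, 0, 0, 0],
    [0, 0, -1, 0, 0, 0, 0],
  ],
)

```text
time_s: 23.25
tool_pos: [0.5161, 0.031, 0.2843]
tool_rot: [179.8, 0.4, 174.2]
force: [0.1, 0.0, -0.8]
grip_width: 0.0009
grasp_force: 0.0
```

Run:
```python
from h import *
a=viewer.read_camera("scene")
o=env.get_obs();print(o["tool_pos"],o["force"],o["time_s"])
im=cv2.resize(a[150:260,220:340],None,fx=5,fy=5,interpolation=2).copy()
# predicted outer-face front corners for latched / sprung angles
for th in(-.03,0,.03,.09,.12):
    q=[]
    for y in(.07,-.07): q.append(bx(.06-.116*np.cos(th)+.006*np.sin(th),y,.072+.116*np.sin(th)+.006*np.cos(th)))
    print(th,((proj("scene",q)-[220,150])*5).round().tolist())
h=[bx(.06-.008,y,.078) for y in(.07,-.07)]; print("hinge edge",((proj("scene",h)-[220,150])*5).round().tolist())
save("shut.png",im)
```

```text
[0.51490164 0.03098193 0.28159177] [-0.06884581  0.99933508 -0.62181963] 23.3
-0.03 [[99.0, 256.0], [346.0, 385.0]]
0 [[99.0, 251.0], [346.0, 380.0]]
0.03 [[99.0, 246.0], [347.0, 375.0]]
0.09 [[99.0, 236.0], [349.0, 364.0]]
0.12 [[100.0, 230.0], [350.0, 359.0]]
hinge edge [[223.0, 124.0], [462.0, 237.0]]
```

View pics/shut.png

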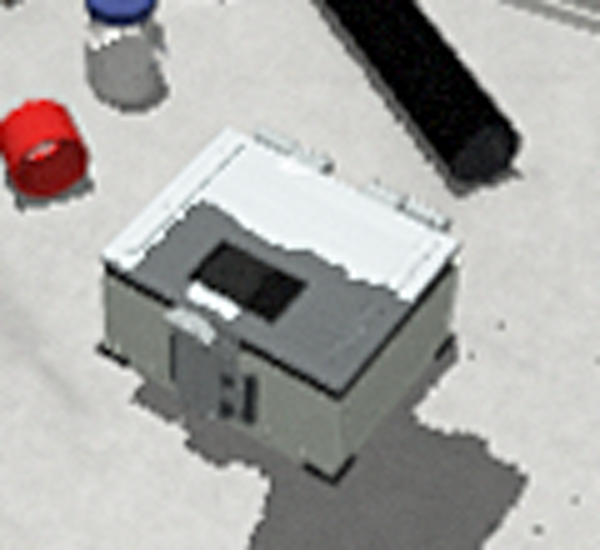

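The lid is shut. Its front corners lie at crop (105,255) and (340,388), which fits an angle near 0; a lid that had sprung back would show at about (99,236) and (349,364). The latch hooks over the bar at crop (210,305), and the jar and red ring have not moved.

```bash
python3 -c "
from cell import env
print(env.sign_off())"
```

```text
the job is handed in; nothing more can be done
None
```

The black ring lies in the cradle, and the lid is down and stayed shut by itself after I let go. The highest force I read while pressing was 13.3 N, and the job was handed in at about 23 s.

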